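Hang up the dust cover and press the beater home in the mixing drive

ROBOT

A 7-joint arm with a two-finger parallel gripper is mounted at the origin on the work surface. World frame = base frame: x ahead of the robot, y to its left, z up, the work surface at z = 0. Lengths are in mm, angles in rad, forces in N, time in s.
With the tool pointing down it reaches from about 425 to 950 mm from the base axis. Payload 4.7 kg.
Tool frame: the origin (TCP) lies on the front face of the gripper's body, between the roots of the fingers; the fingertips stand 73 mm ahead of it and the grasp point (between the pads) lies 54 mm ahead of it; y points along the fingers, x is the direction in which the jaws open and shut, and the axes are right-handed (so a half turn about y gives the same grasp; the last joint's range is limited). The gripper opens to 85 mm and grips with 20 to 120 N. Pads are 22 mm wide; open, the fingers measure 114 mm over their backs; the gripper's body (76 mm by 85 mm) begins 54 mm behind the grasp point. The pads swing forward as they close: fully open they stand 13 mm farther back than shut.
Start: joints at [1.098, 0.469, -0.049, 1.532, 0.024, 1.141, -0.082], TCP at [289.869, -609.604, 303.935] pointing down, gripper open.
Joint ranges: [-2.59, 2.59], [-0.33, 1.99], [-1.39, 1.29], [0.1, 2.45], [-1.04, 4.18], [0.21, 1.99], [-2.66, 2.66]. Speed limits (rad/s): [2.57, 2.57, 3.14, 3.14, 3.14, 3.14, 3.14].

INTERFACE

Orientations are given as a unit quaternion [w, x, y, z].
In Python, from station import sensors, viewer, bot gives the robot as it stands.
- The arm moves only by the tool step_arm, never from a script. Its argument "steps" is a list that holds one entry, the list of rows, each a list of 4 numbers: the shift along the tool's x, y, z in cm, then the turn about the tool's y in rad. A call has 1 to 10 rows; each row shifts and turns the commanded pose from where the row before left it, along the tool's axes as they then stand; what a row does not reach is not made up. A row lasts 1/8 s, in which the tool goes at most 62.5 mm and 10.7 degrees, less where a joint would pass 70% of its speed; a pose out of reach is approached as far as the arm can. A call is refused whole if a number of a shift passes 6.25 or a number of a turn 0.188, either way. A call with a gripper value outside its range is refused whole. "jaw" is the opening, from 0 (shut) to 1 (fully open), set as the call begins (left out, the last holds). The fingers move at their own pace and stop on an object; "newtons" is the grip in N (left out, the last holds). Time passes only in rows, so rows that do not move let the fingers close. It gives the time, the measured TCP pose, the force and the opening at its end, in the units of the state.
- sensors.sense(): the state, without advancing time (a new reading comes with each control period).
- viewer.read_camera(name): name is "scene" or "top"; returns a dict with "image" (384x512x3 uint8, red, green, blue), "camera_matrix" (3x3 intrinsics, pixels), "distortion" ([k1, k2, p1, p2, k3] as OpenCV has them; the pictures are not rectified), "origin" and "orientation" of the camera in the world. Camera axes: x right, y up, looking along -z (the intrinsics and any distortion apply to the point x, -y, -z); pixel columns grow to the right and rows downward; lengths in mm; the calibration is good to about 2 mm. A picture is of the moment at which its call begins. There is no depth.
- bot.close_job(): hands the job in, once; it reports no verdict.
The state is a dict: "time": time; "joints": joint angles; "qd": joint speeds; "effort": joint torques, N m; "tcp_pos": TCP position; "ee_rot": TCP orientation; "force": force on the tool from outside, world axes, zero at the start; "moment": the same for the moment, N m; "width": finger opening in mm.
Only numpy, scipy, OpenCV 4.12 (cv2) and the standard library are available. Lean on these libraries where they do the work, as an engineer would, in place of code of your own. Each camera call takes 0.05 s, during which the arm holds its last target.

TASK

Take the dust cover off the mixing drive's hub hang it by its eye handle on the rail's hook and let go of it there; then take the steel beater from its bamboo stand, turn it until its four splines mesh with the cross-shaped socket, slide it fully home so that its collar sits flush on the hub, and finish still gripping it and pressing it down against the socket's spring (let go and the spring lifts it). Leave the bowl, the glass canister and the steamer where they are.

Things in the scene. Friction and masses are not known exactly. Their poses are not given: they have to be found in the camera images.
- cover_tab (a point): Grip point of the loose grey dust cover (0.1-0.16 kg), on its axis: an upright flat tab 10 mm thick (x), 22 mm wide (y), top 12 mm above, foot 20 mm below this point. z up. Cover: round cap 76 mm across, 22 mm tall, its lower rim 98 mm below this point, with an eye handle on top. At the start its closed top rests on the hub, skirt 18 mm down around it; it lifts straight off.
- cover_eye (a point): Middle of the underside of the crossbar of the cover's eye handle, 28 mm below cover_tab, same axes. The eye is an upright opening, 40 mm wide (y) and 48 mm tall (from this point down to the cap's top), open along x. Crossbar and two posts are round, 8 mm thick. The same after a half turn.
- hook (a point): Hanging place: centre line of the hook's level bar, 8 mm thick, 190 mm above the worktop. x runs along the bar, from tip to rail; z up. The bar runs from 22 mm at -x, where it bends up (tip 32 mm out, 19 mm above centre line), to the rail 70 mm at +x, a level bar across y at the same height on posts. Move the eye over the tip along +x, then lower. 100 mm at -y a clip grips a lid; leave it.
- beater_grip (a point): Grip point of the loose steel beater (0.1-0.21 kg, 120 mm long): centre of its cage of four upright flat blades at +x, -x, +y, -y, each 14 mm wide, 40 mm tall about this point, 40 mm across outside a pair. Cage top 30 mm above, collar top 51 mm below. z up the stem. It stands stem down, collar resting on a bamboo stand (80 x 80 mm, 50 mm high, 35 mm hole).
- beater_collar (a point): Centre of the underside of the beater's collar (48 mm across, 5 mm thick), 56 mm below beater_grip, same axes. Below it four splines along +x, -x, +y, -y (cross 28 mm tip to tip, 5 mm thick, thinner at the foot) reach 28 mm down, and a round pilot pin 8 mm thick 34 mm down.
- socket (a point): Centre of the top face of the mixing drive's hub, a grey block 42 x 42 mm, top 90 mm above the worktop, on a white slab 130 x 130 x 50 mm; under the cover at the start. A cross-shaped slot opens upward, arms along x and y, 32 mm end to end, 9.5 mm wide, 40 mm deep. z up. Hub set at any angle, held by stiff friction (0.2 N m). The beater fits four ways, a quarter turn apart.
- ejector (a joint): Spring pin 9 mm thick deep in the socket, its top 22 mm below the hub's face: 0 m when free, grows as it is pushed down, about 0.0115 when the beater's collar is flush on the hub, stop at 0.014. The spring gives 4 N at 0 and about 8.5 N at 0.0115, more than the beater weighs.
- bowl: Teal ceramic bowl, 130 mm across, 60 mm tall; origin at the centre of its underside. Bystander.
- canister: Glass canister with steel cap, 84 mm across, 130 mm tall; origin at the centre of its underside. Bystander.
- steamer: Round bamboo steamer basket with lid, 146 mm across, 74 mm tall; origin at the centre of its underside. Bystander.
Mind the look-alikes: they are no part of the job. Leave any pink look-alike of the part that bears cover_tab alone. There is more than one size of the part that bears beater_grip; the job needs the larger.

How it is judged (in metres and radians):
On the way, in this order (a step that is already met when the one before it is completed fails the run):
1. the cover hangs by its eye on the hook, let go (x of cover_eye in the frame of hook between -0.035 and 0.07 m and y of cover_eye in the frame of hook between -0.025 and 0.025 m and z of cover_eye in the frame of hook between -0.002 and 0.015 m and contact force between cover and rail above 0.3 N and contact force between cover and the arm below 0.1 N and contact force between cover and the fingers below 0.1 N and angle between cover_eye's own z axis and vertical below 0.4 rad), for 0.3 s.
2. the beater's splines are meshed at least 8 mm deep in the socket (z of beater_collar in the frame of socket below 0.02 m and horizontal distance between beater_collar and socket below 0.004 m and (angle between the x axis of beater_collar and the x axis of socket, either way round below 0.22 rad or angle between the x axis of beater_collar and the y axis of socket, either way round below 0.22 rad) and angle between beater_collar's own z axis and vertical below 0.1 rad), for 0.1 s.
At the end, for the whole second after the job is handed in: Cover hangs by its eye on the hook's level bar (tilt under 0.4 rad), untouched. Beater meshed, upright within 0.1 rad, centred within 4 mm, collar within 2 mm of the hub, ejector over 10 mm down, fingers gripping it (over 2 N), over 5 N on the drive, still, through the last second (all of step 1 and z of beater_collar in the frame of socket below 0.002 m and horizontal distance between beater_collar and socket below 0.004 m and (angle between the x axis of beater_collar and the x axis of socket, either way round below 0.22 rad or angle between the x axis of beater_collar and the y axis of socket, either way round below 0.22 rad) and angle between beater_collar's own z axis and vertical below 0.1 rad and value of joint ejector above 0.01 m and contact force between beater and the fingers above 2 N and contact force between beater and drive above 5 N and linear speed of beater below 0.02 m/s); the arm keeps its last pose, push and grip.
It fails at once if the bowl is moved by more than 30 mm or tipped (distance of bowl from where it was at the start of the episode above 0.03 m or angle between bowl's own z axis and vertical above 0.3 rad).
It fails at once if the glass canister is moved by more than 30 mm or tipped (distance of canister from where it was at the start of the episode above 0.03 m or angle between canister's own z axis and vertical above 0.3 rad).
It fails at once if the steamer is moved by more than 30 mm or tipped (distance of steamer from where it was at the start of the episode above 0.03 m or angle between steamer's own z axis and vertical above 0.3 rad).
It also fails if it takes over 61 s, if anything falls off the work surface, if the arm or the gripper's body presses on something with over 40 N, if the wrist force passes 120 N, or if a joint passes its speed limit or range.

## Working session

There is one attempt and no reset: what is moved stays moved. The work goes in short steps, Python scripts to look and compute and a tool call to move; the robot and the scene stay as the last step left them, time stands still between calls to the robot, and variables do not carry over. Pictures are saved under pics/ and viewed, and the job is handed in when it is done.

Besides the shell and the picture viewer there is one more tool, called after "Emit:" as a command line: name --argument value ..., lists and objects as JSON in quotes. step_arm: Moves the arm, as the interface text tells. Its arguments: {"type":"object","properties":{"steps":{"type":"array","items":{"type":"array","items":{"type":"array","items":{"type":"number"}}}},"jaw":{"type":"number"},"newtons":{"type":"number"}},"required":["steps"]}

```bash
mkdir -p pics; ls
cat > h.py <<'E'
import numpy as np, cv2
from scipy.spatial.transform import Rotation as R
from station import sensors, viewer, bot
def cam(n,save=None):
    c=viewer.read_camera(n)
    if save: cv2.imwrite('pics/'+save,c['image'][:,:,::-1])
    return c
def pose(c):
    q=np.array(c['orientation'],float)
    if q.shape==(4,): Rm=R.from_quat(q[[1,2,3,0]]).as_matrix()
    else: Rm=q
    return Rm,np.array(c['origin'],float)
def ray(c,uv):
    Rm,o=pose(c)
    p=cv2.undistortPoints(np.array([[uv]],float),np.array(c['camera_matrix'],float),np.array(c['distortion'],float))[0,0]
    d=Rm@np.array([p[0],-p[1],-1.]); return o,d/np.linalg.norm(d)
def onz(c,uv,z):
    o,d=ray(c,uv); return o+d*(z-o[2])/d[2]
def proj(c,P):
    Rm,o=pose(c); v=Rm.T@(np.array(P,float)-o); v=np.array([v[0],-v[1],-v[2]])
    return cv2.projectPoints(v[None],np.zeros(3),np.zeros(3),np.array(c['camera_matrix'],float),np.array(c['distortion'],float))[0][0,0]
def tri(rs):
    A=np.zeros((3,3));b=np.zeros(3)
    for o,d in rs:
        M=np.eye(3)-np.outer(d,d);A+=M;b+=M@o
    return np.linalg.solve(A,b)
def st():
    s=sensors.sense(); Rm=R.from_quat(np.array(s['ee_rot'])[[1,2,3,0]]).as_matrix()
    print('t',s['time'],'tcp',np.round(s['tcp_pos'],1),'F',np.round(s['force'],1),'w',s['width']); print(Rm.round(3)); return s,Rm
E
python3 - <<'E'
from h import *
import pickle
a=cam('scene','s0.png');b=cam('top','t0.png')
pickle.dump((a,b),open('c0.pkl','wb'))
for c in(a,b): print(c['camera_matrix'],c['distortion'],c['origin'],c['orientation'])
st()
for n in 's0','t0':
    i=cv2.imread(f'pics/{n}.png'); cv2.imwrite(f'pics/{n}b.png',cv2.resize(i,(800,600),interpolation=cv2.INTER_CUBIC))
E
```

```text
pics
[[436.21107627   0.         255.64019923]
 [  0.         436.21107627 185.21801061]
 [  0.           0.           1.        ]] [-0.03670082  0.          0.          0.          0.        ] [1439.66338868 -575.19094162  813.95273169] [0.77730351 0.42259515 0.22136366 0.41013501]
[[427.30075641   0.         251.33889276]
 [  0.         427.30075641 191.51202646]
 [  0.           0.           1.        ]] [-0.01771979  0.          0.          0.          0.        ] [ 443.01880566   26.45986524 1173.31038054] [-0.70262383 -0.05393102  0.05276043  0.70755038]
t 0.1 tcp [ 289.7 -609.3  302.9] F [-0.  -0.7 -0.4] w 85.37890294363906
[[ 0.429 -0.001  0.903]
 [-0.903  0.002  0.429]
 [-0.002 -1.    -0.   ]]
```

View pics/s0b.png

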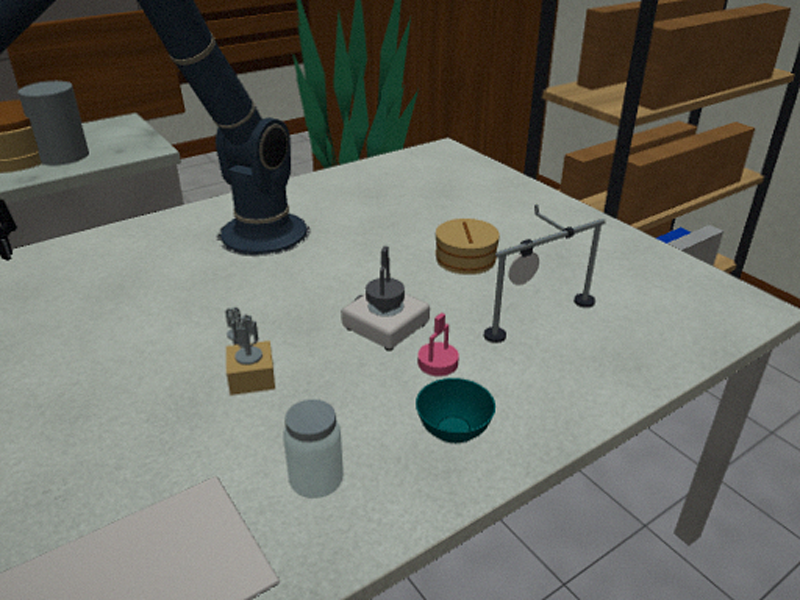

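View pics/t0b.png

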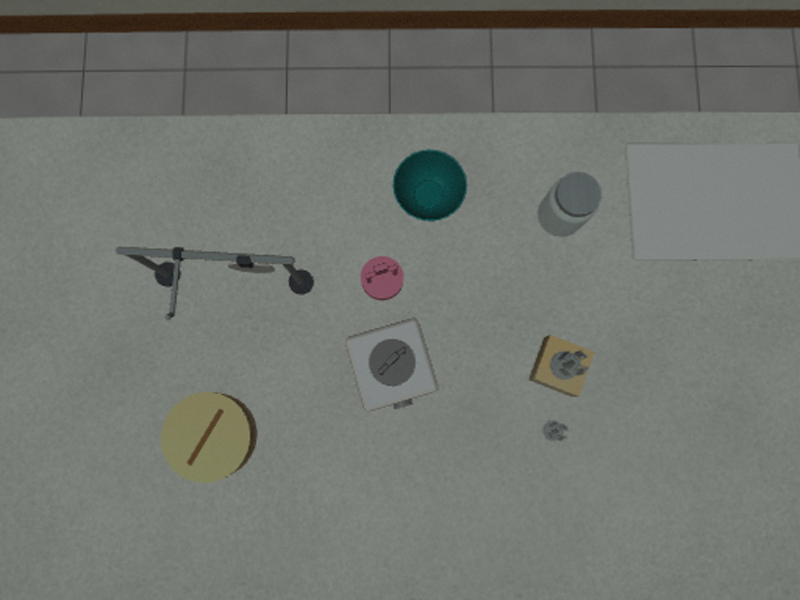

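The scene view shows the hub and cover at (385,290), the beater on its stand at (247,350), the small beater behind it, the pink look-alike at (438,345) and the rail with its hook tip at (537,208). In the top view the cover is at (392,360), the stand at (565,365) and the hook runs from (178,252) to (170,316). Next I'll zoom in.

Run:
```python
import cv2
t=cv2.imread('pics/t0.png');s=cv2.imread('pics/s0.png')
def z(i,u,v,w,h,f): 
    c=cv2.resize(i[v:v+h,u:u+w],None,fx=f,fy=f,interpolation=cv2.INTER_CUBIC)
    return cv2.convertScaleAbs(c,alpha=1.6)
import numpy as np
# top: cover 215..285,200..265 ; beater 335..385, 205..290; hook 70..200,150..210
cv2.imwrite('pics/z1.png',np.hstack([z(t,215,200,70,65,6),z(t,335,210,60,65,6)]))
cv2.imwrite('pics/z2.png',z(t,70,150,130,60,6))
cv2.imwrite('pics/z3.png',np.hstack([z(s,210,150,70,75,6),z(s,135,185,60,75,6)]))
cv2.imwrite('pics/z4.png',z(s,305,125,90,100,6))
```

```text
(no output)
```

View pics/z1.png

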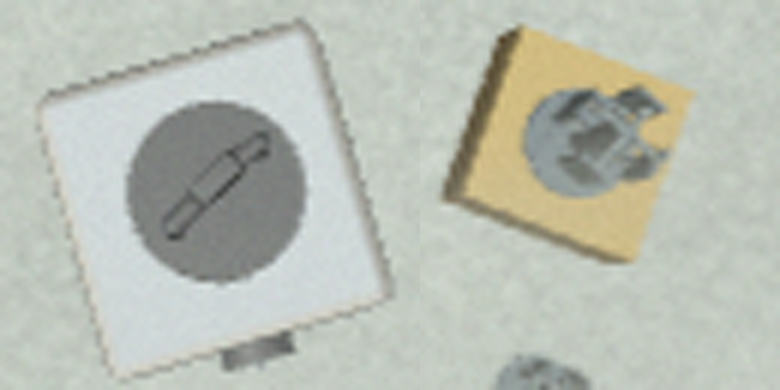

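View pics/z2.png

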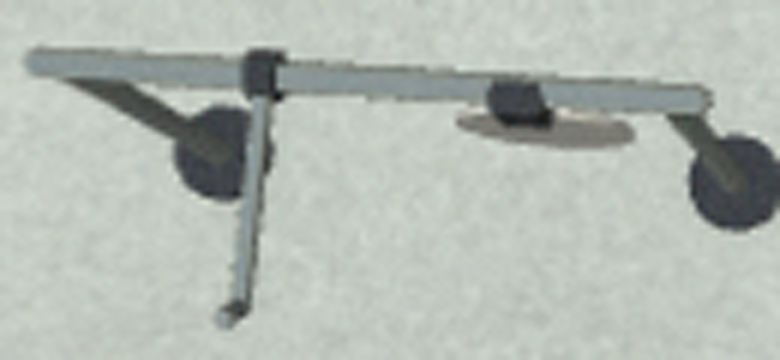

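View pics/z3.png

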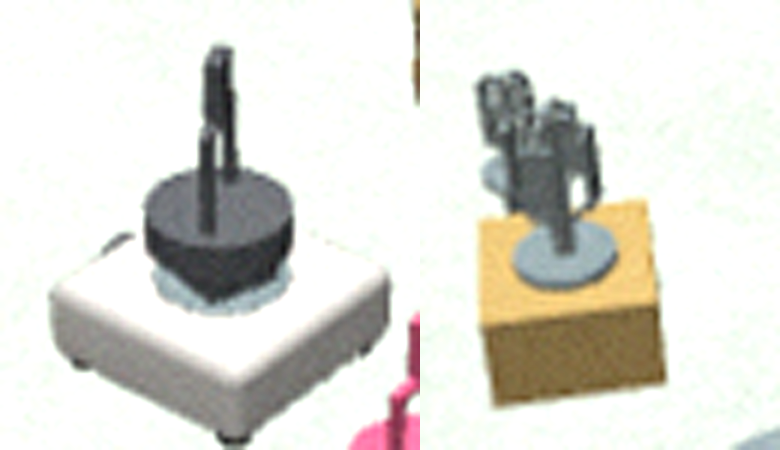

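View pics/z4.png

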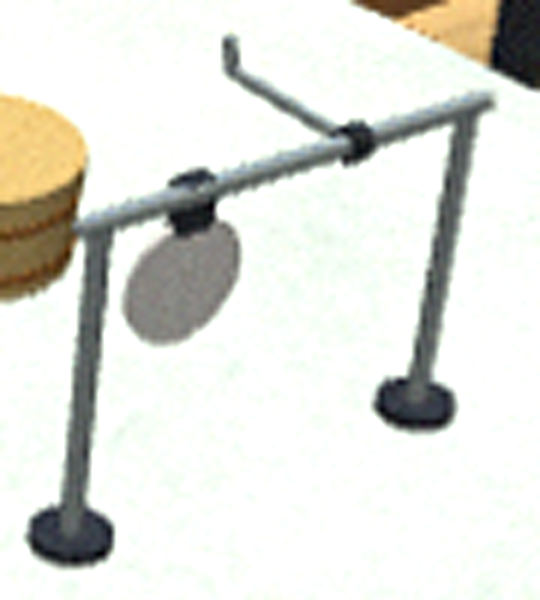

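Run:
```python
from h import *
import pickle
a,b=pickle.load(open('c0.pkl','rb'))
def zz(z,u0,v0): return ((z[0]+.5)/6-.5+u0,(z[1]+.5)/6-.5+v0)
t=b['image'].astype(int); hsv=cv2.cvtColor(b['image'],cv2.COLOR_RGB2HSV)
# cap circle
g=t.sum(2)/3; 
print('grey samples',t[232,250],t[225,270],t[240,240])
m=(g<115).astype(np.uint8); m[:, :232]=0;m[:,270:]=0;m[:212]=0;m[250:]=0
cs,_=cv2.findContours(m,cv2.RETR_EXTERNAL,cv2.CHAIN_APPROX_NONE)
c=max(cs,key=cv2.contourArea);e=cv2.fitEllipse(c);print('cap',e,onz(b,e[0],94))
P=lambda z:onz(b,zz(z,215,200),182)
# tab corners top (zoom): ends of tab approx
for q in [(170,235),(266,140),(196,203),(238,162)]: print('cover',q,onz(b,zz(q,215,200),182 if 190<q[0]<250 else 146))
# collar circle
for q in [(580,143)]: print('collar',onz(b,zz((q[0]-420,q[1]),335,210),55))
for q in [(640,100),(650,160),(575,105),(580,172),(605,140)]: print('cage',q,onz(b,zz((q[0]-420,q[1]),335,210),126)[:2])
# stand corners top z=50
cor=[(522,27),(695,95),(634,264),(463,200)]
C=[onz(b,zz((q[0]-420,q[1]),335,210),50)[:2] for q in cor];print('stand',np.round(C,1),np.mean(C,0),[np.linalg.norm(C[i]-C[i-1]) for i in range(4)])
cor=[(45,100),(300,22),(390,293),(120,378)]
C=[onz(b,zz(q,215,200),48)[:2] for q in cor];print('slab',np.round(C,1),np.mean(C,0),[np.linalg.norm(C[i]-C[i-1]) for i in range(4)])
# hook
tip=zz((228,318),70,150);bend=zz((240,303),70,150);root=zz((262,95),70,150);jn=zz((264,72),70,150)
for n,q,z in(('tip',tip,209),('bend',bend,190),('root',root,190),('rail',jn,190)): print(n,onz(b,q,z)[:2])
print('railends',onz(b,zz((35,62),70,150),190),onz(b,zz((705,98),70,150),190))
# triangulated tip/bend
st_=zz((231,40),305,125);sb=zz((233,70),305,125);sj=zz((355,142),305,125)
print('tri tip',tri([ray(b,tip),ray(a,st_)]),'bend',tri([ray(b,bend),ray(a,sb)]),'join',tri([ray(b,jn),ray(a,sj)]))
```

```text
grey samples [71 72 72] [129 133 132] [81 83 81]
cap ((250.6185760498047, 231.56387329101562), (29.33611488342285, 29.748153686523438), 3.6453616619110107) [505.22685196  30.19930887  94.        ]
cover (170, 235) [485.20720047  48.55658739 146.        ]
cover (266, 140) [522.83697898   9.92522541 146.        ]
cover (196, 203) [495.93440768  37.71250171 182.        ]
cover (238, 162) [511.61264095  21.4014282  182.        ]
collar [ 500.52084773 -258.4142964    55.        ]
cage (640, 100) [ 514.1840354 -265.6674408]
cage (650, 160) [ 489.7468587  -268.57207071]
cage (575, 105) [ 512.35044457 -238.9745883 ]
cage (580, 172) [ 485.11286869 -239.80354472]
cage (605, 140) [ 498.00853842 -250.58905946]
stand [[ 551.8 -236.4]
 [ 521.3 -311.1]
 [ 448.2 -280.8]
 [ 476.4 -207.6]] [ 499.46256689 -258.98839265] [np.float64(80.72966068432464), np.float64(80.69840226246116), np.float64(79.13701206748362), np.float64(78.52366735030127)]
slab [[548.7 105.5]
 [582.5  -7.2]
 [463.4 -45. ]
 [427.7  72.6]] [505.60641395  31.46636451] [np.float64(125.42005179190517), np.float64(117.60120018751952), np.float64(124.95987351730543), np.float64(122.87530261428164)]
tip [566.59059024 355.49428077]
bend [574.85673333 357.55741494]
root [657.18006555 352.45924867]
rail [666.41149166 352.06339482]
railends [671.18969039 442.90407721 190.        ] [654.617832   178.22597962 190.        ]
tri tip [567.87644157 357.51457873 207.61784975] bend [574.57582592 356.63983973 193.51469018] join [666.33256386 351.8647014  192.5526013 ]
```

Emit:
step_arm --steps '[[[-4.2,0,4.1,0],[-4.2,0,4.1,0],[-4.2,0,4.1,0],[-4.2,0,4.1,0],[-4.2,0,4.1,0],[-4.2,0,4.1,0],[-4.2,0,4.1,0],[-4.2,0,4.1,0],[-4.2,0,4.1,0],[-4.2,0,4.1,0]]]' --jaw 1 --newtons 60

```text
time: 1.35
tcp_pos: [479.9, -52.5, 303.8]
ee_rot: [-0.598, 0.598, -0.378, 0.378]
force: [1.8, -0.1, 0.2]
width: 85.5
```

Emit:
step_arm --steps '[[[-3,0,3,-0.17],[0,0,0,-0.18],[0,0,0,-0.18],[0,0,0,-0.18],[0,0,0,-0.18],[0,0,0,-0.18],[0,0,0,-0.18],[0,0,0,-0.18],[0,0,0,-0.18],[0,0,0,-0.18]]]'

```text
time: 2.6
tcp_pos: [493.7, -14.3, 303.6]
ee_rot: [0.668, -0.668, -0.232, 0.232]
force: [0.2, -0.3, 0.4]
width: 85.1
```

```bash
cat >> h.py <<'E'
def go(target,phi=None):
    "print tool-axis shift (cm) to bring TCP to target, and turn to yaw phi(deg); shift given in present axes and in axes after the turn"
    s,Rm=st(); d=np.array(target)-np.array(s['tcp_pos']); f=np.degrees(np.arctan2(Rm[1,0],Rm[0,0]))
    print('phi',f,'shift cm now',(Rm.T@d/10).round(2))
    if phi is not None:
        p=np.radians(phi);M=np.array([[np.cos(p),0,-np.sin(p)],[np.sin(p),0,np.cos(p)],[0,-1,0]])
        print('turn',np.radians(f-phi).round(3),'after turn',(M.T@d/10).round(2))
E
python3 -c "
from h import *
s,R_=st();print(s['joints']);go([504.5,30,290],44.2)"
```

```text
t 2.6 tcp [493.7 -14.3 303.6] F [ 0.2 -0.3  0.4] w 85.08246593638286
[[ 0.784 -0.001 -0.62 ]
 [ 0.62  -0.     0.784]
 [-0.001 -1.     0.   ]]
[ 0.52539264  0.23779809 -0.67560621  1.9230223   0.17175245  1.03886507
  0.44471977]
t 2.6 tcp [493.7 -14.3 303.6] F [ 0.2 -0.3  0.4] w 85.08246593638286
[[ 0.784 -0.001 -0.62 ]
 [ 0.62  -0.     0.784]
 [-0.001 -1.     0.   ]]
phi 38.32565757396493 shift cm now [3.6  1.36 2.81]
turn -0.103 after turn [3.86 1.36 2.43]
```

Emit:
step_arm --steps '[[[0,0,0,-0.1],[1.9,0,1.2,0],[1.96,0,1.23,0],[0,2,0,0],[0,2,0,0],[0,0,0,0]]]'

```text
time: 3.35
tcp_pos: [504.1, 29.7, 262.4]
ee_rot: [0.657, -0.656, -0.262, 0.265]
force: [0.1, 0.0, -0.3]
width: 85.3
```

Run:
```python
from h import *
a=cam('scene','s1.png');b=cam('top','t1.png');go([504.5,30,228],44.2)
t=b['image'];s=a['image']
def z(i,u,v,w,h,f): return cv2.convertScaleAbs(cv2.resize(i[v:v+h,u:u+w],None,fx=f,fy=f,interpolation=cv2.INTER_CUBIC)[:,:,::-1],alpha=1.5)
cv2.imwrite('pics/z5.png',np.hstack([z(t,205,180,80,90,5),z(s,200,110,80,90,5)]))
```

```text
t 3.45 tcp [505.2  30.  264.2] F [-0.   0.3  0.1] w 85.14084743211677
[[ 0.723  0.    -0.691]
 [ 0.691  0.     0.723]
 [ 0.    -1.    -0.   ]]
phi 43.713857621767076 shift cm now [-0.05  3.62  0.05]
turn -0.008 after turn [-0.05  3.62  0.05]
```

View pics/z5.png

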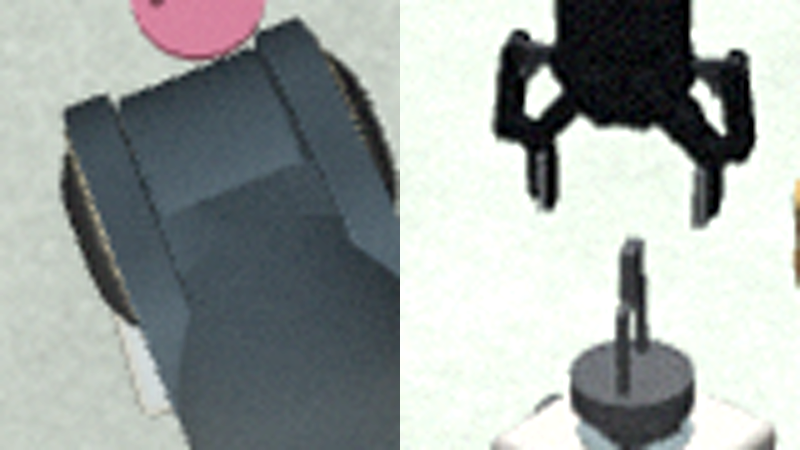

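The scene view shows the open fingers on either side of the tab, at about (632,270) in the zoom, with the tab seen edge-on. So the jaws are square to it.

Emit:
step_arm --steps '[[[0,1.8,0,0],[0,1.8,0,0],[0,0,0,0]]]'

```text
time: 3.82
tcp_pos: [504.0, 29.7, 226.0]
ee_rot: [0.657, -0.656, -0.262, 0.265]
force: [-0.3, -0.1, 0.4]
width: 85.4
```

Emit:
step_arm --steps '[[[0,0,0,0],[0,0,0,0],[0,0,0,0],[0,0,0,0],[0,0,0,0],[0,0,0,0]]]' --jaw 0 --newtons 60

```text
time: 4.58
tcp_pos: [505.1, 29.9, 227.9]
ee_rot: [-0.656, 0.656, 0.263, -0.263]
force: [-0.4, 0.4, 0.3]
width: 8.9
```

Emit:
step_arm --steps '[[[0,-1.5,0,0],[0,-3,0,0],[0,-4,0,0],[0,0,0,0]]]'

```text
time: 5.08
tcp_pos: [506.8, 30.7, 316.8]
ee_rot: [-0.655, 0.657, 0.266, -0.261]
force: [-0.2, 0.4, -1.8]
width: 9.2
```

Run:
```python
from h import *
a=cam('scene','s2.png');b=cam('top','t2.png');
d=np.array([np.cos(np.radians(-3.4)),np.sin(np.radians(-3.4))]);ho=np.array([666.4,352])-70*d
print('hook',ho)
go([*(ho-80*d),312],-3.4)
t=b['image'];s=a['image']
def z(i,u,v,w,h,f): return cv2.convertScaleAbs(cv2.resize(i[v:v+h,u:u+w],None,fx=f,fy=f,interpolation=cv2.INTER_CUBIC)[:,:,::-1],alpha=1.5)
cv2.imwrite('pics/z6.png',np.hstack([z(t,205,180,80,110,5),z(s,200,90,80,110,5)]))
```

```text
hook [596.52321205 356.15144615]
t 5.175 tcp [505.   29.9 313.4] F [-0.3 -0.6 -0.9] w 8.722975139980486
[[ 0.723  0.001 -0.691]
 [ 0.691 -0.001  0.723]
 [ 0.    -1.    -0.001]]
phi 43.710459544185085 shift cm now [23.72  0.12 23.12]
turn 0.822 after turn [-0.79  0.14 33.11]
```

View pics/z6.png

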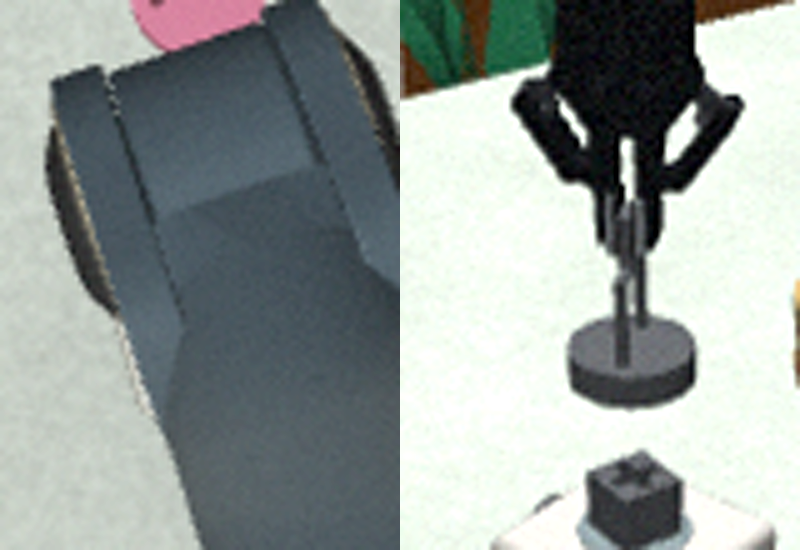

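The cover is off and gripped by its tab, and the hub with its cross slot is visible at about (635,490) in the zoom. Next I'll turn it and carry it to a point in front of the hook's tip.

Emit:
step_arm --steps '[[[0,0,0,0.164],[0,0,0,0.164],[0,0,0,0.164],[0,0,0,0.164],[0,0,0,0.166],[-0.1,0.04,5,0],[-0.2,0.05,5.6,0],[-0.2,0.05,5.6,0],[-0.2,0,5.6,0],[-0.09,0,5.6,0]]]'

```text
time: 6.42
tcp_pos: [512.9, 305.1, 310.0]
ee_rot: [-0.706, 0.707, -0.022, 0.02]
force: [-0.1, 0.1, -1.0]
width: 8.9
```

Emit:
step_arm --steps '[[[0,0,3.7,0],[0,0,2,0],[0,0,0,0],[0,0,0,0]]]'

```text
time: 6.92
tcp_pos: [517.4, 358.8, 311.0]
ee_rot: [-0.706, 0.708, -0.022, 0.022]
force: [-0.6, 0.2, -1.2]
width: 9.2
```

Run:
```python
from h import *
a=cam('scene','s3.png');b=cam('top','t3.png');
d=np.array([np.cos(np.radians(-3.4)),np.sin(np.radians(-3.4))]);ho=np.array([596.5,356.2])
go([*(ho-80*d),310],-3.4)
t=b['image'];s=a['image']
def z(i,u,v,w,h,f): return cv2.convertScaleAbs(cv2.resize(i[v:v+h,u:u+w],None,fx=f,fy=f,interpolation=cv2.INTER_CUBIC)[:,:,::-1],alpha=1.5)
cv2.imwrite('pics/z7.png',np.hstack([z(t,70,140,80,110,5),z(s,290,80,80,110,5)]))
# hub top corners candidate: top-view crop
cv2.imwrite('pics/z8.png',np.hstack([z(t,225,205,50,55,8),z(s,220,170,50,55,8)]))
import pickle;pickle.dump((a,b),open('c3.pkl','wb'))
```

```text
t 7.025 tcp [517.5 358.8 311.4] F [ 0.9 -0.8 -0.5] w 8.960680594512231
[[ 0.998  0.     0.062]
 [-0.062 -0.002  0.998]
 [ 0.    -1.    -0.002]]
phi -3.538299714753468 shift cm now [-0.1   0.14  0.21]
turn -0.002 after turn [-0.1   0.14  0.21]
```

View pics/z7.png

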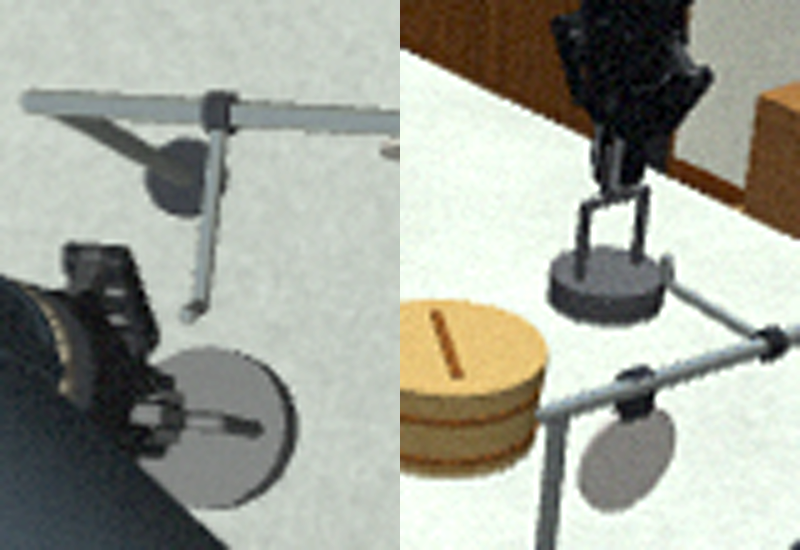

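View pics/z8.png

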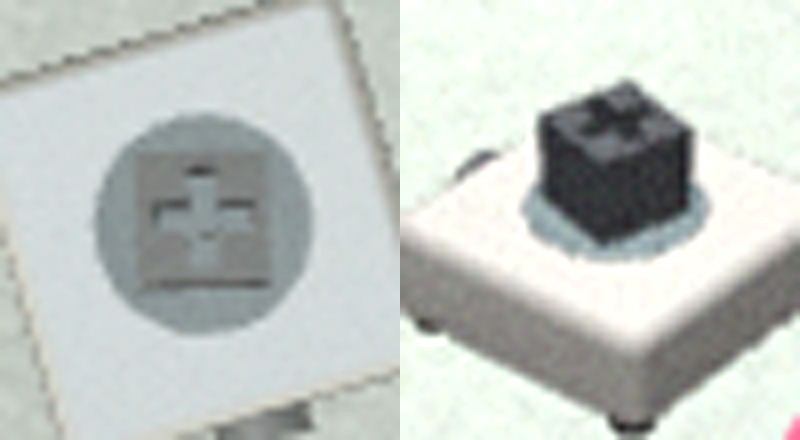

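Run:
```python
from h import *
import pickle
a,b=pickle.load(open('c3.pkl','rb'))
zz=lambda z,u,v,f:((z[0]+.5)/f-.5+u,(z[1]+.5)/f-.5+v)
print('cap',onz(b,zz((212,428),70,140,5),178), 'eye bar ends',onz(b,zz((180,412),70,140,5),229),onz(b,zz((262,430),70,140,5),229))
C=[onz(b,zz(q,225,205,8),90)[:2] for q in [(137,152),(270,152),(270,279),(138,282)]]
print('hub',np.round(C,1),np.mean(C,0),[np.linalg.norm(C[i]-C[i-1]) for i in range(4)],[np.degrees(np.arctan2(*(C[i]-C[i-1])[::-1])) for i in range(4)])
# segment hub top by colour
i=b['image'].astype(int)[205:260,225:275]
big=cv2.resize(b['image'][205:260,225:275],None,fx=8,fy=8,interpolation=cv2.INTER_CUBIC).astype(int)
m=((big[...,0]-big[...,2])>3).astype(np.uint8)
print(big[170,160],big[250,160],big[130,200],big[50,100])
m[:130]=0;m[310:]=0;m[:,:110]=0;m[:,300:]=0
cs,_=cv2.findContours(m,cv2.RETR_EXTERNAL,cv2.CHAIN_APPROX_NONE);c=np.vstack([q for q in cs if cv2.contourArea(q)>200]);r=cv2.minAreaRect(c);print(r)
ctr=onz(b,zz(r[0],225,205,8),90);print(ctr)
bp=cv2.boxPoints(r);W=[onz(b,zz(q,225,205,8),90)[:2] for q in bp];print(np.round(W,1),[np.degrees(np.arctan2(*(W[i]-W[i-1])[::-1])).round(1) for i in range(4)],[np.linalg.norm(W[i]-W[i-1]).round(1) for i in range(4)])
```

```text
cap [517.27705913 353.40915723 178.        ] eye bar ends [520.65522939 351.20881568 229.        ] [512.45090414 314.38532432 229.        ]
hub [[525.9  52.7]
 [525.6  10.6]
 [485.5  10.9]
 [484.9  52.6]] [505.44693866  31.69900942] [np.float64(40.99555748297468), np.float64(42.15772197478593), np.float64(40.0486897035181), np.float64(41.62063830611815)] [np.float64(0.24010676621763838), np.float64(-90.39993443973563), np.float64(179.4715139902424), np.float64(90.90027133414416)]
[85 89 86] [85 87 87] [ 91 100 100] [94 97 93]Traceback (most recent call last):
  File "<stdin>", line 14, in <module>
    return _nx.concatenate(arrs, 0, dtype=dtype, casting=casting)
           ~~~~~~~~~~~~~~~^^^^^^^^^^^^^^^^^^^^^^^^^^^^^^^^^^^^^^^
ValueError: need at least one array to concatenate
```

Run:
```python
from h import *
import pickle
a,b=pickle.load(open('c3.pkl','rb'))
def z(i,u,v,w,h,f): return cv2.convertScaleAbs(cv2.resize(i[v:v+h,u:u+w],None,fx=f,fy=f,interpolation=cv2.INTER_CUBIC)[:,:,::-1],alpha=1.7)
cv2.imwrite('pics/z9.png',np.hstack([z(b['image'],92,200,40,50,10),z(a['image'],315,100,40,50,10)]))
# predictions
c3,s3=np.cos(np.radians(-3.5)),np.sin(np.radians(-3.5)); x=np.array([c3,s3,0]);y=np.array([-s3,c3,0])
T=np.array([517.5,358.8,311.4-58])
for n,P in dict(tabtop=T+[0,0,12],barL=T+y*20+[0,0,-24],barR=T-y*20+[0,0,-24],captop=T-[0,0,76],capR=T-[0,0,76]-y*38,capF=T-[0,0,76]-x*38).items():
    p=proj(b,P);q=proj(a,P); print(n,((p-[92,200]+.5)*10-.5).round(),((q-[315,100]+.5)*10-.5+[400,0]).round())
```

```text
tabtop [ 47. 226.] [591.  95.]
barL [ 16. 234.] [628. 186.]
barR [195. 244.] [531. 212.]
captop [182. 256.] [565. 345.]
capR [344. 265.] [473. 371.]
capF [166. 419.] [492. 301.]
```

View pics/z9.png

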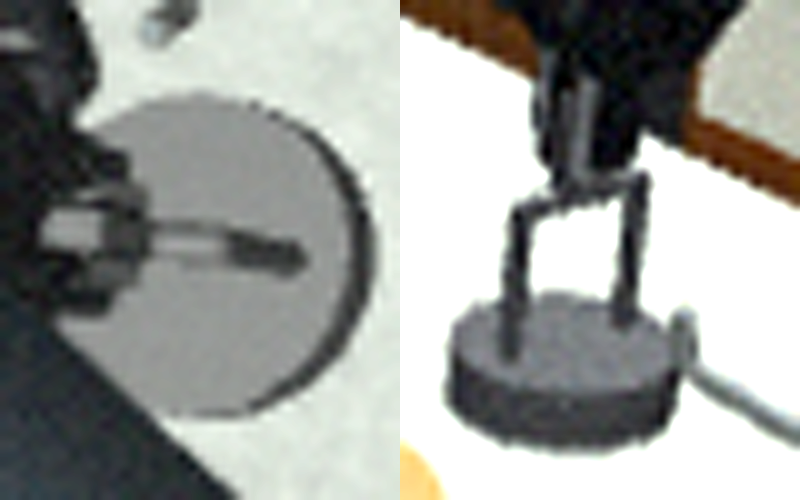

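The cap top, posts and tab lie within about 1–2 mm of where the grip predicts, in the scene view at (565,347) and in the top view with its right edge near 350. The eye faces the hook tip at the right height, so I'll slide it on along +x.

Emit:
step_arm --steps '[[[0,0.1,0.2,0],[2,0,0,0],[2.5,0,0,0],[2.5,0,0,0],[2.6,0,0,0],[0,0,0,0],[0,0,0,0]]]'

```text
time: 7.9
tcp_pos: [611.7, 357.4, 310.4]
ee_rot: [-0.707, 0.707, -0.021, 0.02]
force: [-0.3, 0.9, -1.0]
width: 9.0
```

Run:
```python
from h import *
a=cam('scene','s4.png');b=cam('top','t4.png')
d=np.array([np.cos(np.radians(-3.4)),np.sin(np.radians(-3.4))]);ho=np.array([596.5,356.2])
go([*(ho+18*d),280],-3.4)
def z(i,u,v,w,h,f): return cv2.convertScaleAbs(cv2.resize(i[v:v+h,u:u+w],None,fx=f,fy=f,interpolation=cv2.INTER_CUBIC)[:,:,::-1],alpha=1.7)
cv2.imwrite('pics/z10.png',np.hstack([z(b['image'],70,140,65,80,6),z(a['image'],325,90,65,80,6)]))
```

```text
t 8.0 tcp [611.4 357.7 310.8] F [-0.5  0.2 -1.2] w 8.974407890177789
[[ 0.998 -0.     0.057]
 [-0.057  0.     0.998]
 [-0.    -1.     0.   ]]
phi -3.2913075739410114 shift cm now [ 0.32  3.08 -0.24]
turn 0.002 after turn [ 0.32  3.08 -0.24]
```

View pics/z10.png

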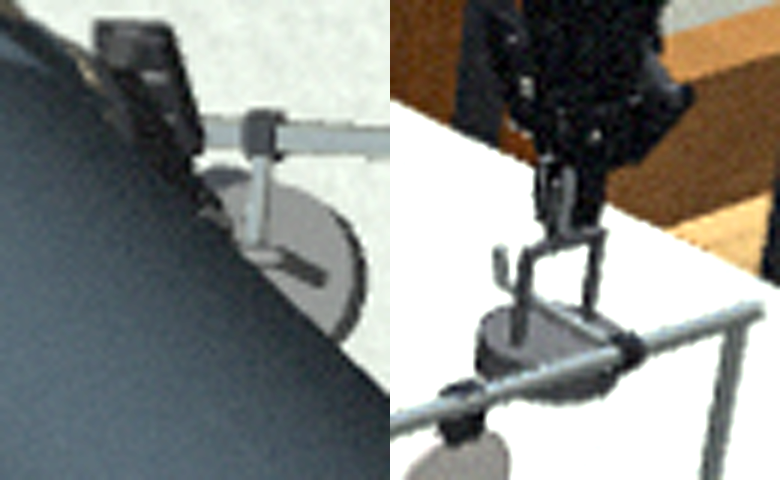

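The scene view shows the hook's bar running through the eye, with its tip at (500,265) beyond the near post. Lowering now.

Emit:
step_arm --steps '[[[0,0.8,-0.2,0],[0,1,0,0],[0,0.9,0,0],[0,0.2,0,0],[0,0.2,0,0],[0,0,0,0]]]'

```text
time: 8.75
tcp_pos: [612.7, 355.4, 279.8]
ee_rot: [0.707, -0.707, 0.021, -0.021]
force: [0.1, 0.4, -0.8]
width: 8.7
```

```bash
python3 -c "
from h import *
go([614,355,280])"
```

```text
t 8.75 tcp [612.7 355.4 279.8] F [ 0.1  0.4 -0.8] w 8.704163307484281
[[ 0.998  0.     0.059]
 [-0.059  0.     0.998]
 [ 0.    -1.     0.   ]]
phi -3.3813279377465872 shift cm now [ 0.13 -0.02 -0.03]
```

Emit:
step_arm --steps '[[[0,0.15,0,0],[0,0.15,0,0],[0,0,0,0],[0,0,0,0]]]'

```text
time: 9.25
tcp_pos: [612.7, 355.5, 279.2]
ee_rot: [0.707, -0.707, 0.02, -0.022]
force: [-2.6, -1.7, 8.3]
width: 8.7
```

Emit:
step_arm --steps '[[[0,-0.2,0,0],[0,0,0,0]]]'

```text
time: 9.5
tcp_pos: [612.8, 355.4, 279.4]
ee_rot: [0.707, -0.707, 0.02, -0.021]
force: [-0.8, -1.2, 4.2]
width: 8.9
```

Emit:
step_arm --steps '[[[0,0,0,0],[0,0,0,0],[0,0,0,0],[0,0,0,0]]]' --jaw 0.35

```text
time: 10.0
tcp_pos: [612.6, 355.2, 278.2]
ee_rot: [-0.707, 0.707, -0.021, 0.021]
force: [-0.2, 0.3, 0.4]
width: 29.9
```

Run:
```python
from h import *
a=cam('scene','s5.png');b=cam('top','t5.png');st()
def z(i,u,v,w,h,f): return cv2.convertScaleAbs(cv2.resize(i[v:v+h,u:u+w],None,fx=f,fy=f,interpolation=cv2.INTER_CUBIC)[:,:,::-1],alpha=1.7)
cv2.imwrite('pics/z11.png',np.hstack([z(b['image'],70,140,65,80,6),z(a['image'],325,90,65,80,6)]))
```

```text
t 10.1 tcp [612.6 355.2 278.4] F [-0.1  0.2  0.6] w 30.059225590728968
[[ 0.998 -0.     0.059]
 [-0.059 -0.     0.998]
 [-0.    -1.    -0.   ]]
```

View pics/z11.png

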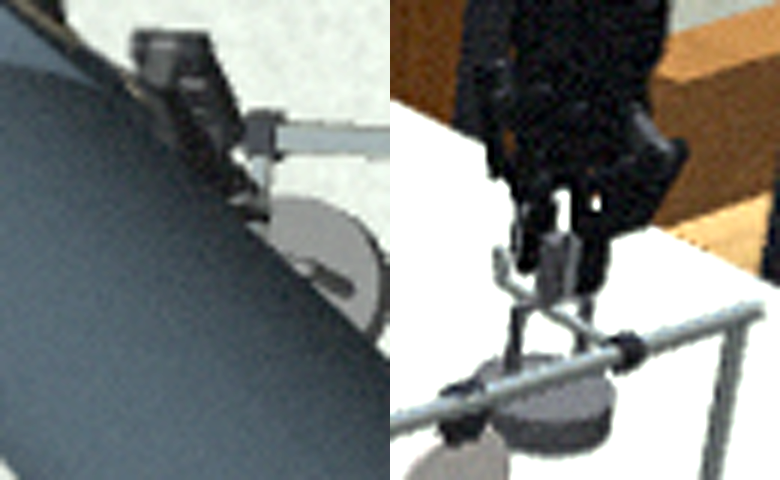

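The cover hangs from the bar and the tab stands free between the opened fingers, at (557,270). I'll rise straight up and leave.

Emit:
step_arm --steps '[[[0,-1,0,0],[0,-2,0,0],[0,-2.5,0,0],[0,-2.5,0,0],[0,0,-5,0],[0,0,-6,0],[0,0,-6,0],[0,0,-6,0]]]'

```text
time: 11.1
tcp_pos: [599.0, 124.0, 360.5]
ee_rot: [0.707, -0.707, 0.02, -0.022]
force: [1.1, -0.5, 0.5]
width: 29.9
```

Run:
```python
from h import *
import pickle
a=cam('scene','s6.png');b=cam('top','t6.png');go([500,-257,250],-40)
pickle.dump((a,b),open('c6.pkl','wb'))
def z(i,u,v,w,h,f): return cv2.convertScaleAbs(cv2.resize(i[v:v+h,u:u+w],None,fx=f,fy=f,interpolation=cv2.INTER_CUBIC)[:,:,::-1],alpha=1.7)
cv2.imwrite('pics/z12.png',np.hstack([z(b['image'],70,140,65,80,6),z(a['image'],325,110,65,80,6)]))
cv2.imwrite('pics/z13.png',np.hstack([z(b['image'],340,210,40,45,10),z(a['image'],140,190,40,45,10)]))
```

```text
t 11.2 tcp [600.5 116.6 360. ] F [ 0.7 -0.1  0.5] w 30.07925585175034
[[ 0.997  0.002  0.072]
 [-0.072 -0.006  0.997]
 [ 0.003 -1.    -0.006]]
phi -4.115935400140693 shift cm now [ -7.37  11.19 -37.92]
turn 0.626 after turn [ 16.32  11.   -35.08]
```

View pics/z12.png

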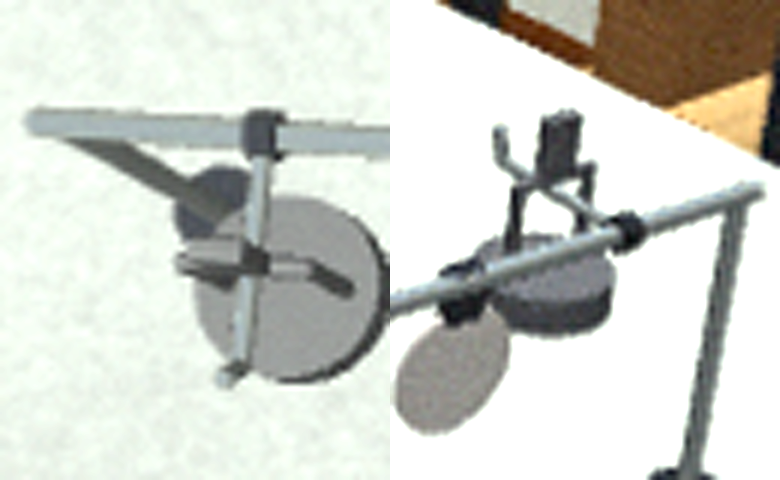

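View pics/z13.png

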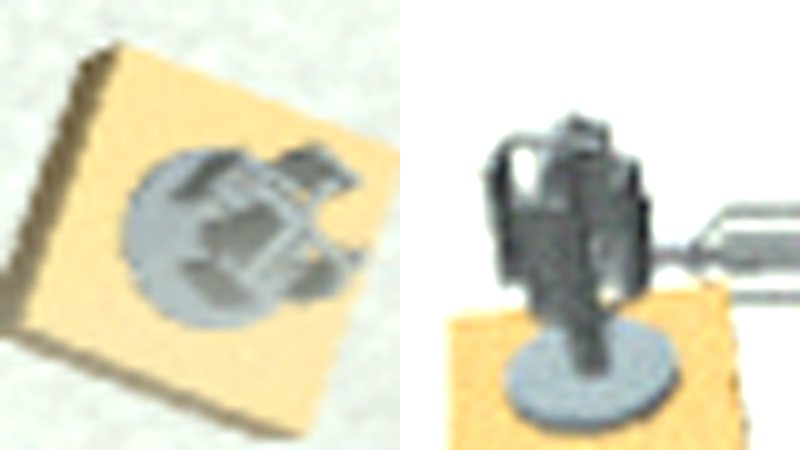

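The cover hangs by its crossbar on the level bar, in the top view with the tab crossing the bar at (250,260), and nothing touches it. The beater's cage and collar are visible at (270,230) and (211,238) in the zoom, so I'll work out its centre and angle.

Run:
```python
from h import *
import pickle
a,b=pickle.load(open('c6.pkl','rb'))
zz=lambda z:((z[0]+.5)/10-.5+340,(z[1]+.5)/10-.5+210)
iz=lambda p:((np.array(p)-[340,210]+.5)*10-.5).round()
cc=onz(b,zz((211,238)),55);print('collar',cc)
L=onz(b,zz((122,238)),55);Rr=onz(b,zz((211,328)),55);print('rad',np.linalg.norm(L-cc),np.linalg.norm(Rr-cc))
c0=np.array([500.5,-258.7])
for z in(86,126,136): print(z,'axis->',iz(proj(b,[*c0,z])))
for z in(126,131,136):
  for q in[(343,167),(350,258)]:
    w=onz(b,zz(q),z)[:2]-c0;print(z,q,w.round(1),np.linalg.norm(w).round(1),np.degrees(np.arctan2(w[1],w[0])).round(1))
im=cv2.resize(b['image'][212:248,348:380],None,fx=16,fy=16,interpolation=cv2.INTER_CUBIC)[:,:,::-1];cv2.imwrite('pics/z14.png',cv2.convertScaleAbs(im,alpha=2.2,beta=-60))
```

```text
collar [ 500.7065831  -256.85308883   55.        ]
rad 23.267843236974244 23.368026453751266
86 axis-> [249. 232.]
126 axis-> [291. 223.]
136 axis-> [302. 221.]
126 (343, 167) [ 13.6 -13.4] 19.1 -44.4
126 (350, 258) [ -8.6 -14. ] 16.4 -121.6
131 (343, 167) [ 13.3 -11.9] 17.9 -41.9
131 (350, 258) [ -8.8 -12.6] 15.3 -125.1
136 (343, 167) [ 13.  -10.5] 16.7 -39.0
136 (350, 258) [ -9.1 -11.1] 14.3 -129.2
```

View pics/z14.png

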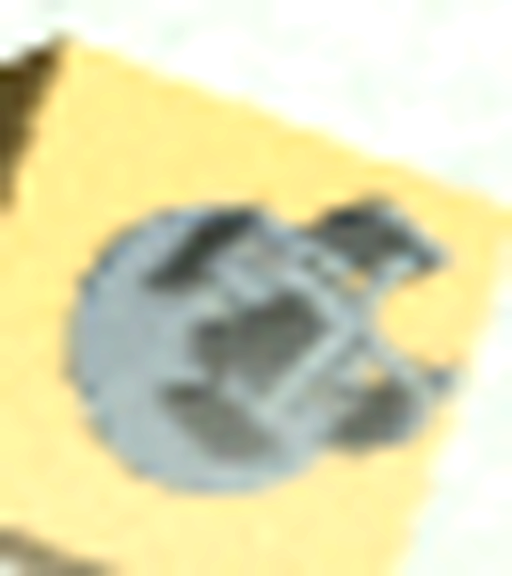

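Emit:
step_arm --steps '[[[0,0,0,0.17],[0,0,0,0.17],[0,0,0,0.17],[0,0,0,0.17],[0,0,0,0]]]' --jaw 1

```text
time: 11.82
tcp_pos: [599.1, 126.6, 360.1]
ee_rot: [0.66, -0.659, 0.254, -0.255]
force: [-0.1, -0.3, 0.7]
width: 85.4
```

```bash
python3 -c "
from h import *
go([500.5,-258,260],-43)"
```

```text
t 11.825 tcp [599.1 126.6 360.1] F [-0.1 -0.3  0.7] w 85.3665215137619
[[ 0.741  0.002  0.671]
 [-0.671  0.     0.741]
 [ 0.001 -1.     0.002]]
phi -42.17270715235437 shift cm now [ 18.5    9.97 -35.14]
turn 0.014 after turn [ 19.02  10.01 -34.86]
```

Emit:
step_arm --steps '[[[2.7,1.4,-4.98,0.014],[2.7,1.4,-4.98,0],[2.7,1.4,-4.98,0],[2.7,1.4,-4.98,0],[2.7,1.4,-4.98,0],[2.7,1.5,-4.98,0],[2.7,1.5,-5,0],[0,0,0,0],[0,0,0,0]]]'

```text
time: 12.95
tcp_pos: [499.9, -257.7, 259.1]
ee_rot: [0.658, -0.658, 0.259, -0.26]
force: [0.4, -0.3, 0.1]
width: 85.4
```

Run:
```python
from h import *
import pickle
a=cam('scene','s7.png');b=cam('top','t7.png');go([500.5,-258,157],-43)
pickle.dump((a,b),open('c7.pkl','wb'))
def z(i,u,v,w,h,f): return cv2.convertScaleAbs(cv2.resize(i[v:v+h,u:u+w],None,fx=f,fy=f,interpolation=cv2.INTER_CUBIC)[:,:,::-1],alpha=1.7)
cv2.imwrite('pics/z15.png',np.hstack([z(b['image'],225,205,50,60,8),z(a['image'],115,160,50,60,8)]))
```

```text
t 13.05 tcp [ 500.3 -256.5  259.3] F [ 0.2 -0.6 -0.4] w 85.57240884814401
[[ 0.732  0.002  0.681]
 [-0.681  0.     0.732]
 [ 0.001 -1.     0.001]]
phi -42.90588674679375 shift cm now [ 0.1  10.23 -0.11]
turn 0.002 after turn [ 0.11 10.23 -0.09]
```

View pics/z15.png

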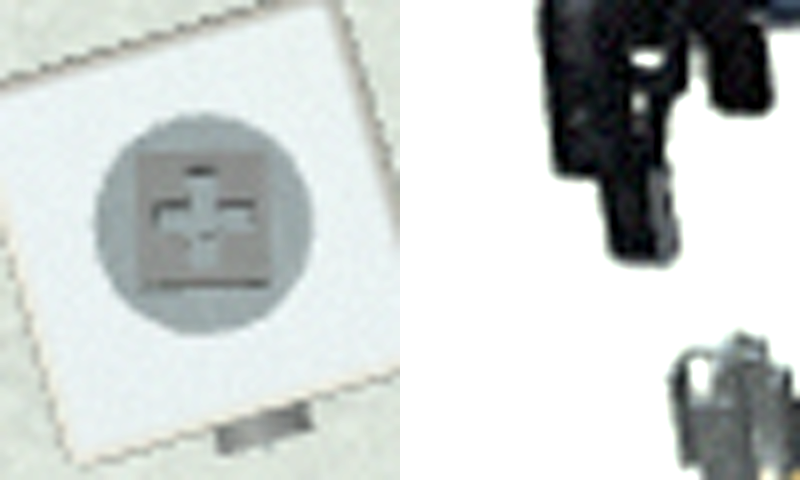

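Emit:
step_arm --steps '[[[0.1,3,0,0],[0,3,0,0],[0,2.2,0,0],[0,2,0,0],[0,0,0,0],[0,0,0,0]]]'

```text
time: 13.8
tcp_pos: [500.9, -258.3, 157.6]
ee_rot: [0.658, -0.658, 0.259, -0.26]
force: [-0.1, -0.3, 0.5]
width: 85.6
```

Emit:
step_arm --steps '[[[0,0,0,0],[0,0,0,0],[0,0,0,0],[0,0,0,0],[0,0,0,0],[0,0,0,0]]]' --jaw 0 --newtons 60

```text
time: 14.55
tcp_pos: [500.1, -259.0, 157.3]
ee_rot: [-0.658, 0.658, -0.26, 0.26]
force: [-1.5, 1.1, 6.8]
width: 39.1
```

Run:
```python
from h import *
a=cam('scene','s8.png');b=cam('top','t8.png');st()
def z(i,u,v,w,h,f): return cv2.convertScaleAbs(cv2.resize(i[v:v+h,u:u+w],None,fx=f,fy=f,interpolation=cv2.INTER_CUBIC)[:,:,::-1],alpha=1.7)
cv2.imwrite('pics/z16.png',np.hstack([z(b['image'],330,200,50,60,8),z(a['image'],130,180,50,60,8)]))
```

```text
t 14.65 tcp [ 500.  -259.   157.3] F [-1.7  0.9  5.7] w 39.11794355961556
[[ 0.73   0.     0.684]
 [-0.684 -0.     0.73 ]
 [ 0.    -1.     0.   ]]
```

View pics/z16.png

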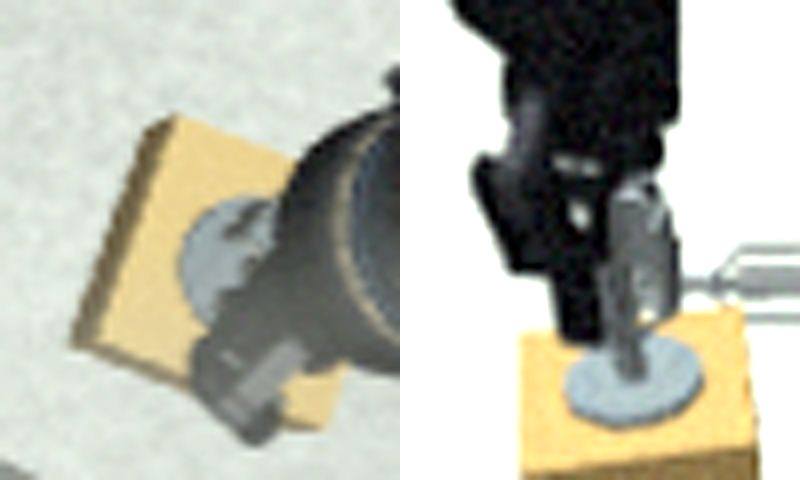

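The opening of 39 mm matches the 40 mm blade pair, and the fingers sit square on the blades, at (620,260) in the scene zoom. I'll lift and turn toward the hub's angle.

Emit:
step_arm --steps '[[[0,-1.5,0,0],[0,-2.5,0,0],[0,-3,0,0],[0,-3,0,0],[0,0,0,-0.15],[0,0,0,-0.15],[0,0,0,-0.15],[0,0,0,-0.15],[0,0,0,-0.15],[0,0,0,0]]]' --newtons 80

```text
time: 15.9
tcp_pos: [499.7, -259.2, 256.7]
ee_rot: [0.707, -0.707, 0.002, -0.002]
force: [0.1, 0.4, -2.0]
width: 39.0
```

```bash
python3 -c "
from h import *
go([505.3,31.5,257],0)"
```

```text
t 15.9 tcp [ 499.7 -259.2  256.7] F [ 0.1  0.4 -2. ] w 39.00826566857686
[[ 1.     0.     0.005]
 [-0.005  0.     1.   ]
 [ 0.    -1.     0.   ]]
phi -0.2911399263891207 shift cm now [ 4.200e-01 -2.000e-02  2.907e+01]
turn -0.005 after turn [ 0.56 -0.03 29.07]
```

Emit:
step_arm --steps '[[[0.1,0,4.5,0],[0.1,0,5.8,0],[0.1,0,5.8,0],[0.1,0,5.8,0],[0.1,0,4.5,0],[0.06,0,2.65,0],[0,0,0,0],[0,0,0,0],[0,0,0,0]]]'

```text
time: 17.02
tcp_pos: [506.4, 29.9, 256.4]
ee_rot: [-0.707, 0.707, -0.002, 0.002]
force: [-0.1, -0.1, -0.5]
width: 39.1
```

Run:
```python
from h import *
import pickle
a=cam('scene','s9.png');b=cam('top','t9.png');s,_=st();go([505.3,31.5,257],0)
pickle.dump((a,b,s),open('c9.pkl','wb'))
def z(i,u,v,w,h,f): return cv2.convertScaleAbs(cv2.resize(i[v:v+h,u:u+w],None,fx=f,fy=f,interpolation=cv2.INTER_CUBIC)[:,:,::-1],alpha=1.7)
cv2.imwrite('pics/z17.png',np.hstack([z(b['image'],225,200,50,70,8),z(a['image'],220,145,50,70,8)]))
c=np.array(s['tcp_pos'])-[0,0,107.3]
for n,P in dict(collar=c,pin=c-[0,0,34],hub=[505.3,31.5,90]).items(): print(n,((proj(a,P)-[220,145]+.5)*8-.5+[400,0]).round())
```

```text
t 17.125 tcp [506.4  30.2 256.4] F [ 0.4 -0.2 -2. ] w 39.23511025060029
[[ 1.    -0.     0.006]
 [-0.006 -0.     1.   ]
 [-0.    -1.    -0.   ]]
t 17.125 tcp [506.4  30.2 256.4] F [ 0.4 -0.2 -2. ] w 39.23511025060029
[[ 1.    -0.     0.006]
 [-0.006 -0.     1.   ]
 [-0.    -1.    -0.   ]]
phi -0.3165946804882609 shift cm now [-0.11 -0.06  0.13]
turn -0.006 after turn [-0.11 -0.06  0.13]
collar [607. 195.]
pin [608. 272.]
hub [610. 326.]
```

View pics/z17.png

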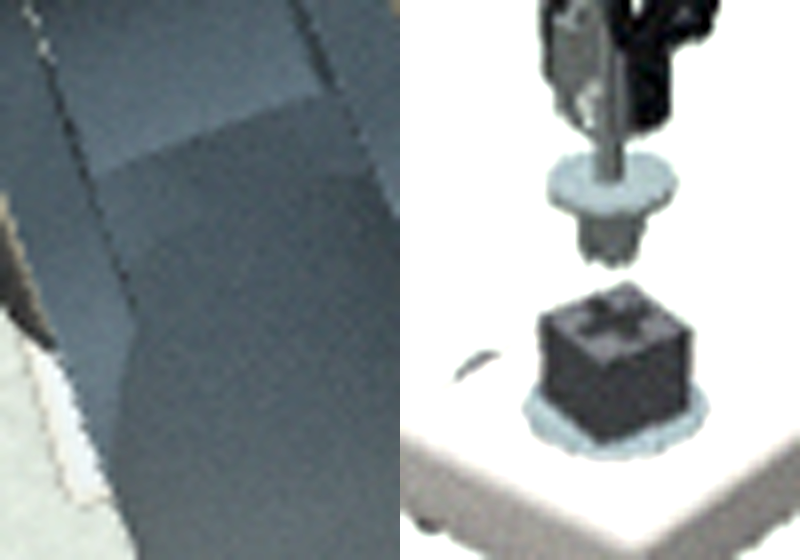

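Run:
```python
from h import *
import pickle
a,b,s=pickle.load(open('c9.pkl','rb'))
c=np.array(s['tcp_pos'])
big=cv2.resize(a['image'][145:215,220:270],None,fx=8,fy=8,interpolation=cv2.INTER_CUBIC).astype(int)
g=big.sum(2)/3
def ext(row,th):
    r=np.where(g[row]<th)[0]; return r.min(),r.max()
print('bg',g[60,380],g[240,50])
for row in(175,180,185,190): print('collar',row,[ext(row,th) for th in(105,115)])
for row in(335,345,355): print('hub',row,[ext(row,th) for th in(75,90)])
for row in(235,250): print('spl',row,[ext(row,th) for th in(90,110)])
Z=lambda P:((proj(a,P)-[220,145]+.5)*8-.5).round(1)
print('axis at collar top',Z([c[0],c[1],c[2]-102.3]),'same xy at hub',Z([c[0],c[1],90]),'hub est',Z([505.3,31.5,90]))
cs=[Z([505.3+i,31.5+j,90]) for i,j in((21,21),(21,-21),(-21,-21),(-21,21))];print(cs)
```

```text
bg 172.0 167.33333333333334
collar 175 [(np.int64(192), np.int64(226)), (np.int64(155), np.int64(269))]
collar 180 [(np.int64(192), np.int64(225)), (np.int64(155), np.int64(275))]
collar 185 [(np.int64(197), np.int64(218)), (np.int64(154), np.int64(275))]
collar 190 [(np.int64(156), np.int64(272)), (np.int64(149), np.int64(273))]
hub 335 [(np.int64(141), np.int64(290)), (np.int64(140), np.int64(291))]
hub 345 [(np.int64(141), np.int64(289)), (np.int64(140), np.int64(291))]
hub 355 [(np.int64(144), np.int64(289)), (np.int64(81), np.int64(291))]
spl 235 [(np.int64(179), np.int64(240)), (np.int64(178), np.int64(242))]
spl 250 [(np.int64(181), np.int64(236)), (np.int64(179), np.int64(238))]
axis at collar top [207.1 183.1] same xy at hub [208.8 328.2] hub est [210.  325.9]
[array([286.7, 333.9]), array([193.9, 368.4]), array([133.8, 318. ]), array([225.4, 284.9])]
```

Against the arm's own prediction, the beater's axis and the hub agree to about 1 mm in the scene view, with the stem at x≈209 and the hub centre at x≈215 in the zoom. I'll make a small correction and go down gently.

Emit:
step_arm --steps '[[[-0.1,0,0.15,0],[0,1.2,0,0],[0,1,0,0],[0,0.8,0,0],[0,0.5,0,0],[0,0,0,0],[0,0,0,0]]]'

```text
time: 18.0
tcp_pos: [505.6, 33.1, 221.8]
ee_rot: [-0.707, 0.707, -0.001, 0.001]
force: [0.0, -0.4, -2.9]
width: 39.0
```

Run:
```python
from h import *
a=cam('scene','s10.png');go([505.5,31.8,210],0)
def z(i,u,v,w,h,f): return cv2.convertScaleAbs(cv2.resize(i[v:v+h,u:u+w],None,fx=f,fy=f,interpolation=cv2.INTER_CUBIC)[:,:,::-1],alpha=1.7)
cv2.imwrite('pics/z18.png',z(a['image'],220,145,50,60,10))
```

```text
t 18.05 tcp [505.6  33.  221.9] F [-0.4 -0.4 -2.3] w 38.548617522666845
[[ 1.     0.001  0.003]
 [-0.003 -0.     1.   ]
 [ 0.001 -1.    -0.   ]]
phi -0.16862314961719177 shift cm now [-0.01  1.19 -0.12]
turn -0.003 after turn [-0.01  1.19 -0.12]
```

View pics/z18.png

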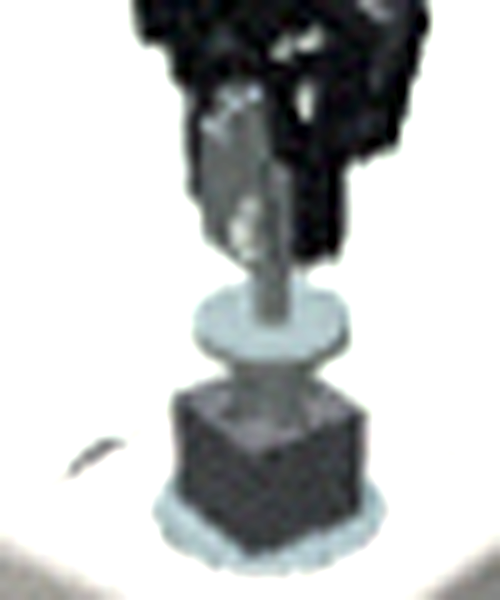

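The splines have entered the hub, in the zoom at (270,395), with no contact force. I'll correct 1 mm in y and continue.

Emit:
step_arm --steps '[[[0,0,-0.12,0],[0,0.4,0,0],[0,0.4,0,0],[0,0.4,0,0],[0,0.3,0,0],[0,0,0,0]]]'

```text
time: 18.8
tcp_pos: [505.4, 31.8, 206.7]
ee_rot: [-0.707, 0.707, -0.001, 0.001]
force: [-1.8, -0.8, 3.2]
width: 39.3
```

Emit:
step_arm --steps '[[[0,0.3,0,0],[0,0.3,0,0],[0,0.3,0,0],[0,0.2,0,0],[0,0,0,0],[0,0,0,0]]]'

```text
time: 19.55
tcp_pos: [505.5, 31.9, 197.2]
ee_rot: [-0.707, 0.708, -0.001, 0.001]
force: [-7.1, -1.6, 16.6]
width: 39.3
```

Emit:
step_arm --steps '[[[-0.1,0.15,0,0],[0,0.1,0,0],[0,0,0,0],[0,0,0,0]]]'

```text
time: 20.05
tcp_pos: [505.3, 32.1, 197.0]
ee_rot: [-0.706, 0.708, -0.0, 0.002]
force: [-10.1, -2.2, 34.1]
width: 38.9
```

Run:
```python
from h import *
a=cam('scene','s11.png');b=cam('top','t11.png');go([505.5,31.8,197.3],0)
def z(i,u,v,w,h,f): return cv2.convertScaleAbs(cv2.resize(i[v:v+h,u:u+w],None,fx=f,fy=f,interpolation=cv2.INTER_CUBIC)[:,:,::-1],alpha=1.7)
cv2.imwrite('pics/z19.png',np.hstack([z(a['image'],220,155,40,55,10),z(a['image'],330,125,40,55,10)]))
```

```text
t 20.15 tcp [505.3  32.1 197. ] F [-8.8 -2.3 35.1] w 38.9443186525325
[[ 1.     0.002  0.003]
 [-0.003 -0.002  1.   ]
 [ 0.002 -1.    -0.002]]
phi -0.19177198847915836 shift cm now [ 0.02 -0.03 -0.03]
turn -0.003 after turn [ 0.02 -0.03 -0.03]
```

View pics/z19.png

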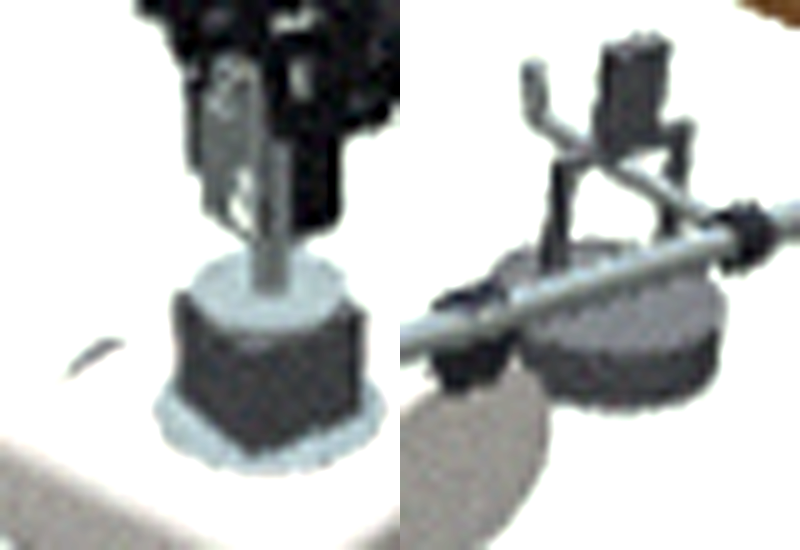

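The collar sits flat on the hub, at (270,290), and the TCP held at 197 mm while the force rose, so it is at a hard stop. The cover still hangs on the hook. I'll ease the push by 1 mm and let it settle.

Emit:
step_arm --steps '[[[0,-0.1,0,0],[0,0,0,0],[0,0,0,0],[0,0,0,0],[0,0,0,0]]]'

```text
time: 20.78
tcp_pos: [505.3, 32.0, 197.1]
ee_rot: [-0.706, 0.708, -0.0, 0.002]
force: [-7.3, -1.5, 26.2]
width: 38.9
```

Run:
```python
from h import *
s,_=st();print(np.round(s['qd'],4)); 
c=cam('top','t12.png');s,_=st()
print(bot.close_job())
```

```text
t 20.775 tcp [505.3  32.  197.1] F [-7.3 -1.5 26.2] w 38.94161751848293
[[ 1.     0.002  0.003]
 [-0.003 -0.002  1.   ]
 [ 0.002 -1.    -0.002]]
[-0.0008  0.0002 -0.0011  0.0001  0.0007  0.0004  0.0001]
t 20.825 tcp [505.3  32.  197.1] F [-7.8 -2.2 27.5] w 39.18368380117631
[[ 1.     0.002  0.003]
 [-0.003 -0.002  1.   ]
 [ 0.002 -1.    -0.002]]
the job is handed in; nothing more can be done
None
```

I took the cover off the hub, hung it by its eye on the rail's hook and let go. I then carried the larger beater to the socket, turned it to the hub's angle, and pressed it down. I handed the job in at about 20.8 s, still gripping and pressing; no verdict is reported.

**Last checks:**
- **Cover:** the picture taken at about 20 s shows it hanging on the level bar with nothing touching it.
- **Beater seating:** the collar looks flush on the hub in the scene picture. The tool stayed at 197 mm while the push rose from 17 to 35 N, which means a hard stop. I eased it to about 27 N before handing in.
- **Grip:** the fingers hold at 39 mm against the 40 mm blade pair, set to 80 N, and the arm was still.
- **Angle and tilt:** the beater is within about 0.5° of the hub's measured angle, and the tool is upright to about 0.1°.

**What disagreed or could not be checked:**
- A sideways force of about 8 N remained at the end, so the splines probably lean slightly on the slot wall.
- The two cameras and the arm's own reading disagreed by about 1–2 mm, which is within the slot's play.
- I could not read the ejector's travel directly. I took it as fully down from the flush collar and the force.

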